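Dock the battery pack of the cordless fruit corer

TASK

Put the black battery pack on charge: slide it, open end of its channel first, up the rail of the sloped charging dock until it is fully home against the end stop and the catch has clicked in and holds it. Then flip the dock's toggle switch all the way over, away from the front of the dock. Leave the other things on the table where they stand.

Things in the scene. Friction and masses are not known exactly. Their poses are not given: they have to be found in the camera images.
- pack: Loose black battery pack, 0.2 to 0.4 kg, 84 mm long (x), 54 wide (y), body top at z=46; origin: centre of its underside. Grip it across its width on the flat sides, z=0..46. +x is the front, which goes first up the rail; a raised thumb ridge (x=-40..-28, 40 wide, up to z=53) marks the rear. A C-shaped channel runs along the underside.
- dock: Grey charging dock, fixed: base plate 200 x 90 x 12 mm, a sloped bed on two pedestals, a toggle switch at its right (-y). Origin: on the table straight below the shoe origin, 10 mm to +x of the plate's centre. +x points to the back (the bed rises that way), z up.
- shoe: Sloped bed of the dock, 30 degrees: x up the slope, y across, z off the bed's surface. Origin on that surface, 98 mm above the table: the pack's origin coincides with it, axes parallel, when fully home. Bed 76 mm wide, x=-102..56. Below the rail it is bare: the pack can be laid flat there and slid up. Slippery: an unlatched pack slides back down.
- rail_nose (a point): Tip of the steel T-rail's rounded lower end, as a point on the bed (shoe frame x=-32, y=0, z=0 mm). The rail runs from here up to the stop: stem 14 mm wide, flange 32 mm wide at z=6.5..11.5. The pack's lips run under the flange with about 1.5 mm play each way.
- catch (a joint): How far the sprung roller is pressed in, m: 0 free or sprung into the pack's pocket, up to 0.007 pressed flush.
- switch (a joint): Toggle switch angle, rad: 0 leaning to the front (-x of the dock), 1.0 fully over to the back (on). It stays where left; light (about 1.5 N at the knob).
- switch_tip (a point): Centre of the black ball knob (26 mm) of the 45 mm toggle, which swings in the dock's x-z plane about a pivot 34 mm above the table at dock x=-20, y=-105 mm. Knob at angle 0: dock frame (-42, -105, 73) mm; fully over: (2, -105, 73). Switch housing below: 70 x 50 mm (x, y), top 37 mm above the table.
- spice_jar: Bystander: spice jar with a red cap, 45 mm diameter, 106 high; origin at its underside. Leave alone.
- tub: Bystander: white round tub, 72 mm diameter, 71 high; origin at its underside. Leave alone.
- bowl: Bystander: white bowl of rice, 144 mm diameter, 57 high; origin at its underside. Leave alone.
- channel_mouth (a point): Open front end of the pack's channel, pack frame (42, 0, 9) mm. Channel: 35 mm wide at z=5..13, with an 18 mm wide slot below it between two 5 mm thick lips (z=0..5); closed at the rear by a 6 mm wall. In its roof, 8 to 28 mm behind the front face, is a pocket for the catch roller.
- stop_face (a point): Foot of the face of the black end stop (70 mm wide, 36 high, 14 thick) on the bed, shoe frame x=42 mm; the pack's front face meets it when fully home.
- roller_top (a point): Top of the sprung steel roller (the catch) in the rail, shoe frame (26.5, 0, 17.5) mm, 6 mm proud of the flange; it clicks into the pack's pocket. Passing it takes about 10 N.
There are look-alikes about, which are no part of the job. Several things have the shape of the pack; the one meant has the colours described above.

How it is judged:
On the way, in this order (a step that is already met when the one before it is completed fails the run):
1. the pack is fully home on the rail and the catch has clicked in, with the switch still off (x of pack in the frame of shoe between -0.004 and 0.003 m and y of pack in the frame of shoe between -0.004 and 0.004 m and z of pack in the frame of shoe between -0.003 and 0.005 m and angle between the x axis of pack and the x axis of shoe, either way round below 0.09 rad and value of joint catch below 0.0025 m and value of joint switch below 0.5 rad), for 0.3 s.
2. the toggle switch is flipped over to on (value of joint switch above 0.85 rad), for 0.2 s.
At the end, for the whole second after the job is handed in: The pack sits on the rail within 4 mm of fully home, straight with the rail, the catch sprung into its pocket (pressed in less than 2.5 mm), at rest and released; the toggle is over to on (more than 0.85 of 1.0 rad). The bystanders have not been moved 30 mm or tipped (x of pack in the frame of shoe between -0.004 and 0.003 m and y of pack in the frame of shoe between -0.004 and 0.004 m and z of pack in the frame of shoe between -0.003 and 0.005 m and angle between the x axis of pack and the x axis of shoe, either way round below 0.09 rad and value of joint catch below 0.0025 m and value of joint switch above 0.85 rad and linear speed of pack below 0.02 m/s); the robot touches nothing.
It fails at once if the spice jar is pushed away or tipped (distance of spice_jar from where it was at the start of the episode above 0.03 m or angle between spice_jar's own z axis and vertical above 0.35 rad).
It fails at once if the yoghurt tub is pushed away or tipped (distance of tub from where it was at the start of the episode above 0.03 m or angle between tub's own z axis and vertical above 0.35 rad).
It fails at once if the rice bowl is pushed away or tipped (distance of bowl from where it was at the start of the episode above 0.03 m or angle between bowl's own z axis and vertical above 0.35 rad).
It also fails if it takes over 51 s, if anything falls off the work surface, if the arm or the gripper's body presses on something with over 40 N, if the wrist force passes 120 N, or if a joint passes its speed limit or range.

ROBOT

A 7-joint arm with a two-finger parallel gripper is mounted at the origin on a cart in front of the work surface, level with it; the furniture and walls round the work are solid. World frame = base frame: x ahead of the robot, y to its left, z up, the work surface at z = 0. Lengths are in m, angles in rad, forces in N, time in s.
With the tool pointing down it reaches from about 0.4 to 0.85 m from the base axis. Payload 6.9 kg.
Tool frame: the origin (TCP) lies at the very end of the fingers, on their centre line; the grasp point (between the pads) lies 19 mm behind it; z points along the fingers, y is the line along which they close (so a half turn about z gives the same grasp; the last joint's range is limited). The gripper opens to 85 mm and grips with 20 to 120 N. Pads are 22 mm wide; open, the fingers measure 114 mm over their backs; the gripper's body (76 mm by 85 mm) begins 54 mm behind the grasp point. The pads swing forward as they close: fully open they stand 13 mm farther back than shut.
Start: joints at [1.218, 0.507, -0.238, 1.5, 0.126, 1.149, -0.155], TCP at [0.276, -0.561, 0.206] pointing down, gripper open.
Joint ranges: [-3.08, 3.08], [-0.24, 2.05], [-1.43, 1.35], [0, 2.5], [-1.52, 4.66], [0.17, 1.96], [-2.89, 2.89]. Speed limits (rad/s): [2.39, 2.39, 3.14, 3.14, 3.14, 3.14, 3.14].

INTERFACE

Orientations are given as a unit quaternion [w, x, y, z].
In Python, from plant import status, vision, job gives the robot as it stands.
- The arm moves only by the tool servo_tool, never from a script. Its arguments are lists of equal length, an entry for each row: "translation": the shift along the tool's x, y, z in cm, a list of three; "twist": the turn about the tool's z in rad. In form: {"translation": [[tx, ty, tz], ...], "twist": [twist, ...]}. A call has 1 to 20 rows; each row is the pose to reach, as a shift and turn from the pose commanded when the call began, along the tool's axes at that moment; what a row does not reach only later rows make up. A row lasts 1/12 s, in which the tool goes at most 41.7 mm and 7.16 degrees, less where a joint would pass 70% of its speed; a pose out of reach is approached as far as the arm can. A call with a gripper value outside its range is refused whole. "grip" is the closure, from 0 (fully open) to 1 (shut), set as the call begins (left out, the last holds). The fingers move at their own pace and stop on an object; the grip force is fixed at half the most. Time passes only in rows, so rows that repeat a pose let the fingers close. It gives the time, the measured TCP pose, the force, the opening and the grip force at its end, in the units of the state.
- status.get_state(): the state, without advancing time (a new reading comes with each control period).
- vision.capture(name): name is "scene" or "top"; returns the picture (384x512x3 uint8, red, green, blue); there is no depth.
- vision.camera_params(name): a dict with "K" (3x3 intrinsics, pixels), "camera_from_world" (4x4, takes a point from world to camera coordinates). Camera axes: x right, y up, looking along -z (the intrinsics and any distortion apply to the point x, -y, -z); pixel columns grow to the right and rows downward; lengths in m; the calibration is good to about 2 mm. A picture is of the moment at which its call begins. camera_params takes no time and is no camera call.
- job.hand_in(): hands the job in; it is judged then, once.
The state is a dict: "t": time; "joint_positions": joint angles; "joint_velocities": joint speeds; "effort": joint torques, N m; "tcp_pos": TCP position; "ee_rot": TCP orientation; "ft_force": force on the tool from outside, world axes, zero at the start; "torque": the same for the moment, N m; "width": finger opening in m; "grip_force": force on a finger pad.
Only numpy, scipy, OpenCV 4.12 (cv2) and the standard library are available. Lean on these libraries where they do the work, as an engineer would, in place of code of your own. Each camera call takes 0.05 s, during which the arm holds its last target. There are 200 camera calls.

## Working session

There is one attempt and no reset: what is moved stays moved. The work goes in short steps, Python scripts to look and compute and a tool call to move; the robot and the scene stay as the last step left them, time stands still between calls to the robot, and variables do not carry over. Pictures are saved under pics/ and viewed, at most 10 in all, crops included, and the job is handed in when it is done.

Besides the shell and the picture viewer there is one more tool, called after ">>>" in YAML: its name, and indented under it one key for each argument. servo_tool: Moves the arm, as the interface text tells. Its arguments: {"type":"object","properties":{"translation":{"type":"array","items":{"type":"array","items":{"type":"number"}}},"twist":{"type":"array","items":{"type":"number"}},"grip":{"type":"number"}},"required":["translation","twist"]}

```bash
mkdir -p pics; python3 - <<'E'
from plant import status, vision
import cv2, numpy as np
s=status.get_state(); print({k:np.round(v,3).tolist() for k,v in s.items() if k in('t','tcp_pos','ee_rot','width','ft_force')})
for n in('scene','top'):
    cv2.imwrite(f'pics/{n}0.png',cv2.resize(vision.capture(n)[:,:,::-1],(800,600),interpolation=cv2.INTER_CUBIC))
    p=vision.camera_params(n); print(n,{k:(np.round(v,4).tolist() if not isinstance(v,str) else v) for k,v in p.items()})
E
```

```text
{'t': 0.0, 'tcp_pos': [0.276, -0.56, 0.205], 'ee_rot': [-0.001, 0.974, 0.227, -0.0], 'ft_force': [-0.45, -0.015, -0.075], 'width': 0.085}
scene {'K': [[471.941, 0.0, 252.1041], [0.0, 471.941, 192.711], [0.0, 0.0, 1.0]], 'camera_from_world': [[-0.8299, -0.5578, 0.0081, 0.4655], [0.4427, -0.6498, 0.6179, -0.2358], [-0.3394, 0.5164, 0.7862, -1.6769], [0.0, 0.0, 0.0, 1.0]]}
top {'K': [[397.0018, 0.0, 251.5566], [0.0, 397.0018, 189.9416], [0.0, 0.0, 1.0]], 'camera_from_world': [[-0.0052, -1.0, -0.0066, 0.063], [0.9925, -0.0059, 0.1224, -0.5235], [-0.1224, -0.0059, 0.9925, -1.3102], [0.0, 0.0, 0.0, 1.0]]}
```

View pics/scene0.png

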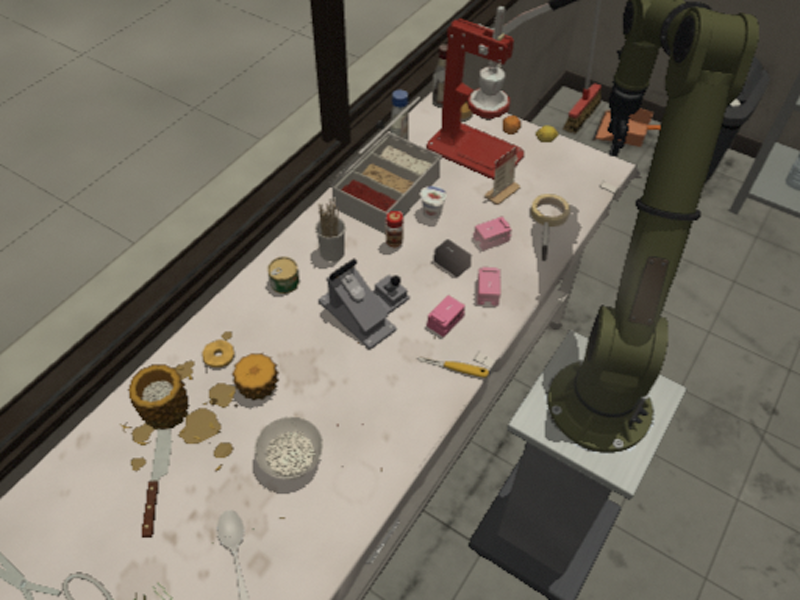

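View pics/top0.png

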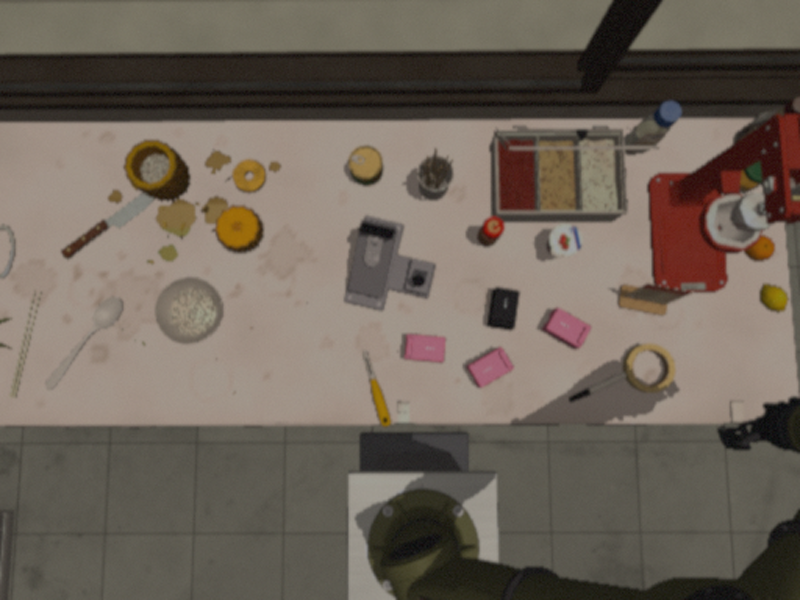

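The scene view shows the black pack at about (452,257) and the dock at (360,300) with its switch knob at (395,283). In the top view the pack is at (503,308), the dock at (375,265) and the knob at (418,280). Next I'll take enlarged crops for sub-pixel measuring.

```bash
python3 - <<'E'
from plant import vision
import cv2, numpy as np
for n in('scene','top'):
    im=np.mean([vision.capture(n).astype(float) for _ in range(4)],0).astype(np.uint8)[:,:,::-1]; cv2.imwrite(f'pics/raw_{n}.png',im)
S=cv2.imread('pics/raw_scene.png');T=cv2.imread('pics/raw_top.png')
def crop(im,x,y,w,h,k=6):
    c=cv2.convertScaleAbs(cv2.resize(im[y:y+h,x:x+w],None,fx=k,fy=k,interpolation=cv2.INTER_CUBIC),alpha=1.8)
    for i in range(0,w,10): cv2.putText(c,str(x+i),(i*k,9),0,.32,(0,255,0),1); cv2.line(c,(i*k+k//2,10),(i*k+k//2,14),(0,255,0),1)
    for i in range(0,h,10): cv2.putText(c,str(y+i),(0,i*k+k//2+4),0,.32,(0,255,0),1)
    return c
cv2.imwrite('pics/cs.png',crop(S,198,145,110,85,7)); cv2.imwrite('pics/ct.png',crop(T,215,132,124,85,6))
E
```

```text
(no output)
```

View pics/cs.png

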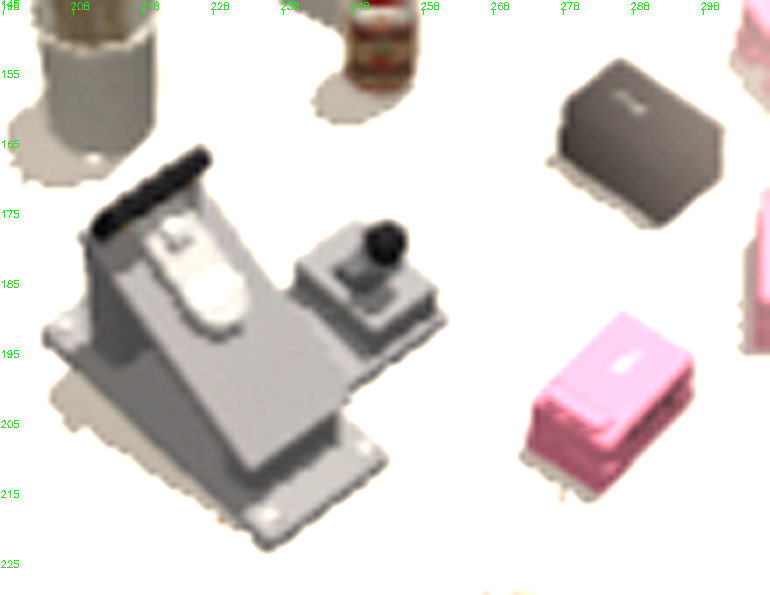

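View pics/ct.png

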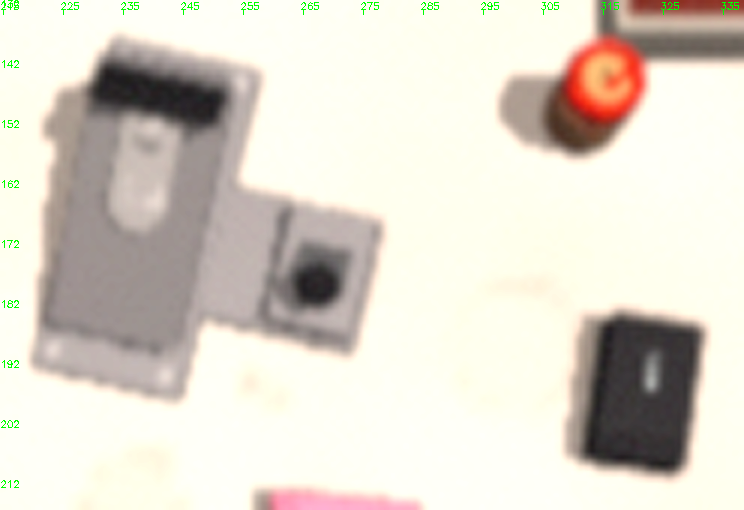

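The scene crop shows the plate's front corners at (236,223) and (253,210) px and the knob at (252.5,179). The top crop shows the plate corners at (220,193), (244,198), (258,143) and (234,138), with the knob at (267,179). The pack's white mark lies on its far (+x) side. Next I'll fit both poses to the two views.

```bash
cat > h.py <<'E'
import numpy as np, cv2
from plant import vision
from scipy.optimize import least_squares, minimize
P={n:vision.camera_params(n) for n in('scene','top')}
def proj(n,X):
    p=P[n];M=np.array(p['camera_from_world']);K=np.array(p['K'])
    c=np.atleast_2d(X)@M[:3,:3].T+M[:3,3]; q=(c*[1,-1,-1])@K.T
    return q[:,:2]/q[:,2:]
def world(X,x,y,z,a):
    c,s=np.cos(a),np.sin(a); X=np.atleast_2d(X)
    return X@np.array([[c,s,0],[-s,c,0],[0,0,1]])+[x,y,z]
def shoe(x,y,z): 
    c,s=np.cos(np.pi/6),.5
    return [x*c-z*s,y,.098+x*s+z*c]
def box(x0,x1,w,z0,z1): return [[x,y,z] for x in(x0,x1) for y in(-w,w) for z in(z0,z1)]
PACK=np.array(box(-.042,.042,.027,0,.046)+box(-.040,-.028,.020,.046,.053))
def mask(n,X,shape,k=8):
    m=np.zeros((shape[0]*k,shape[1]*k),np.uint8)
    q=(proj(n,X)+.5)*k-.5
    cv2.fillConvexPoly(m,cv2.convexHull(q.astype(np.float32)).round().astype(np.int32),255)
    return cv2.resize(m,shape[::-1],interpolation=cv2.INTER_AREA)/255.
E
python3 - <<'E'
from h import *
def cr(n,c):
    k,o=(7,(198,145)) if n=='scene' else (6,(215,132)); return [(c[i]+.5)/k-.5+o[i] for i in(0,1)]
pts=[('top',(33,367),[-.11,.045,.012]),('top',(178,400),[-.11,-.045,.012]),('top',(260,70),[.09,-.045,.012]),('top',(118,37),[.09,.045,.012]),
('top',(41,325),shoe(-.102,.038,0)),('top',(165,352),shoe(-.102,-.038,0)),('top',(382,222),[.015,-.13,.037]),('top',(352,352),[-.055,-.13,.037]),('top',(316,284),[-.042,-.105,.073]),
('scene',(267,550),[-.11,.045,.012]),('scene',(386,460),[-.11,-.045,.012]),('scene',(43,337),[.09,.045,.012]),('scene',(250,470),shoe(-.102,.038,0)),('scene',(340,405),shoe(-.102,-.038,0)),
('scene',(384,243),[-.042,-.105,.073]),('scene',(436,290),[-.055,-.13,.037]),('scene',(372,330),[-.055,-.08,.037])]
f=lambda v:np.ravel([proj(n,world(X,*v))[0]-cr(n,c) for n,c,X in pts])
for sub in(None,'top','scene'):
    g=f if sub is None else (lambda v:np.ravel([proj(n,world(X,*v[:2],0,v[3]))[0]-cr(n,c) for n,c,X in pts if n==sub]))
    r=least_squares(g,[.65,0,0,-.2],loss='soft_l1'); print('dock',sub,np.round(r.x,4))
    if sub is None: print(np.round(f(r.x).reshape(-1,2),1).tolist())
# pack: from dark silhouette
im={n:cv2.imread(f'pics/raw_{n}.png').astype(float).mean(2) for n in P}
roi={'top':(305,178,30,38),'scene':(272,148,34,34)}
tg={}
for n,(x,y,w,h) in roi.items():
    t=np.full(im[n].shape,0.); a=im[n][y:y+h,x:x+w]; print(n,'levels',np.percentile(a,[5,20,50,90]).round())
    t[y:y+h,x:x+w]=np.clip((95-a)/(60),0,1); tg[n]=t
def cost(v,z=0,ns=('top','scene')):
    X=world(PACK,v[0],v[1],z if len(v)<4 else v[3],v[2]); return sum(np.abs(mask(n,X,im[n].shape)-tg[n]).sum() for n in ns)
for a0 in(-.1,np.pi-.1):
  for ns in(('top','scene'),('top',),('scene',)):
    r=minimize(lambda v:cost(v,ns=ns),[.58,-.19,a0],method='Nelder-Mead',options=dict(initial_simplex=np.array([[.58,-.19,a0],[.60,-.19,a0],[.58,-.17,a0],[.58,-.19,a0+.15]]),xatol=1e-4))
    print('pack',ns,r.x.round(4),r.fun)
  r=minimize(cost,[*r.x,.01],method='Nelder-Mead'); print('with z',r.x.round(4),r.fun)
E
```

```text
dock None [ 0.6155  0.101  -0.0048 -0.2452]
[[-0.8, -0.5], [0.4, 0.2], [0.5, -0.2], [-0.8, -0.6], [0.6, -0.5], [1.8, 0.4], [-0.7, -0.5], [-0.5, -2.4], [-0.4, 2.0], [-0.1, -0.2], [0.8, -0.3], [-1.4, -1.2], [-0.2, 1.2], [2.3, -0.4], [1.0, 2.1], [0.5, -0.1], [0.1, 0.9]]
dock top [ 0.6139  0.1005 -0.0423 -0.2509]
dock scene [ 0.6146  0.1053  0.01   -0.2304]
top levels [ 26.  32. 122. 146.]
scene levels [ 45.  64. 176. 181.]
pack ('top', 'scene') [ 0.5016 -0.1751 -0.1576] 244.0607843137255
pack ('top',) [ 0.4971 -0.1745 -0.171 ] 66.88431372549019
pack ('scene',) [ 0.498  -0.1715  0.3447] 182.57777777777778
with z [ 0.4958 -0.1733 -0.1678  0.0053] 247.29084967320256
pack ('top', 'scene') [ 0.4996 -0.1757  3.0465] 251.04313725490195
pack ('top',) [ 0.4971 -0.1745  2.9706] 66.88431372549019
pack ('scene',) [ 0.498  -0.1715  3.4863] 182.57777777777778
with z [ 0.4964 -0.1716  2.959   0.0108] 266.5150326797385
```

```bash
python3 - <<'E'
from h import *
def cr(n,c):
    k,o=(7,(198,145)) if n=='scene' else (6,(215,132)); return [(c[i]+.5)/k-.5+o[i] for i in(0,1)]
pts=[('top',(33,367),[-.11,.045,.012]),('top',(178,400),[-.11,-.045,.012]),('top',(260,70),[.09,-.045,.012]),('top',(118,37),[.09,.045,.012]),
('top',(382,222),[.015,-.13,.037]),('scene',(267,550),[-.11,.045,.012]),('scene',(386,460),[-.11,-.045,.012]),('scene',(43,337),[.09,.045,.012]),
('scene',(436,290),[-.055,-.13,.037]),('scene',(372,330),[-.055,-.08,.037])]
im={n:cv2.imread(f'pics/raw_{n}.png') for n in P}
obs=[]
for n,c,X in pts:
    q=np.float32([[cr(n,c)]]); r=cv2.cornerSubPix(im[n].mean(2).astype(np.uint8),q.copy(),(2,2),(-1,-1),(3,30,.01)); obs.append(r[0,0])
for nm in('raw','sub'):
    ob=[np.array(cr(n,c)) if nm=='raw' else o for (n,c,X),o in zip(pts,obs)]
    f=lambda v:np.ravel([proj(n,world(X,*v))[0]-o for (n,c,X),o in zip(pts,ob)])
    r=least_squares(f,[.61,.1,0,-.24],loss='soft_l1'); print('dock',nm,np.round(r.x,4)); print(np.round(f(r.x).reshape(-1,2),1).tolist())
    f0=lambda v:f([v[0],v[1],0,v[2]]); r=least_squares(f0,[.61,.1,-.24],loss='soft_l1'); print('z=0',np.round(r.x,4))
g={n:im[n].astype(float).mean(2) for n in P}
roi={'top':(307,180,30,35,75,35),'scene':(274,150,30,29,105,60)}; tg={}
for n,(x,y,w,h,m,d) in roi.items():
    t=np.zeros(g[n].shape); t[y:y+h,x:x+w]=np.clip((m+d-g[n][y:y+h,x:x+w])/(2*d),0,1); tg[n]=t
def cost(v,ns=('top','scene')):
    X=world(PACK,v[0],v[1],v[3] if len(v)>3 else 0,v[2]); return sum((np.abs(mask(n,X,g[n].shape)-tg[n])**2).sum() for n in ns)
for a0 in(-.17,np.pi-.17):
  for ns in(('top','scene'),('top',),('scene',)):
    b=[.498,-.173,a0]; r=minimize(lambda v:cost(v,ns),b,method='Nelder-Mead',options=dict(initial_simplex=np.array(b)+np.vstack([[0,0,0],np.diag([.02,.02,.15])]),xatol=1e-4))
    print('pack',ns,r.x.round(4),round(r.fun,1))
    if len(ns)>1: b=[*r.x,0]; r=minimize(cost,b,method='Nelder-Mead',options=dict(initial_simplex=np.array(b)+np.vstack([[0]*4,np.diag([.01,.01,.05,.01])]))); print('  with z',r.x.round(4),round(r.fun,1))
c=[cv2.resize(np.clip((im[n][y:y+40,x:x+40].astype(float)-b)*5,0,255).astype(np.uint8),(390,390),interpolation=cv2.INTER_CUBIC) for n,x,y,b in(('scene',268,145,25),('top',302,176,15))]
cv2.imwrite('pics/pk.png',np.hstack(c))
E
```

```text
dock raw [ 0.6155  0.1001 -0.0082 -0.243 ]
[[-0.4, -0.4], [0.8, 0.2], [0.7, 0.0], [-0.6, -0.3], [-0.5, -0.4], [0.2, 0.1], [1.0, -0.0], [-1.2, -0.8], [0.6, 0.2], [0.2, 1.2]]
z=0 [ 0.6136  0.1016 -0.2489]
dock sub [ 0.6152  0.1002 -0.0085 -0.2414]
[[0.3, -0.0], [-0.1, 0.3], [0.1, -0.3], [-0.0, -0.3], [-0.8, -0.4], [0.5, -0.5], [0.1, -0.0], [-0.2, -0.6], [0.2, 0.4], [0.2, 1.3]]
z=0 [ 0.6134  0.1014 -0.2475]
pack ('top', 'scene') [ 0.4984 -0.1747 -0.1817] 43.9
  with z [ 0.4991 -0.1753 -0.1628 -0.0019] 40.7
pack ('top',) [ 0.4988 -0.175  -0.1622] 21.8
pack ('scene',) [ 0.4983 -0.1734 -0.1655] 20.4
pack ('top', 'scene') [ 0.4982 -0.1745  2.9883] 46.3
  with z [ 0.4988 -0.1759  2.9791 -0.0038] 43.2
pack ('top',) [ 0.4988 -0.175   2.9794] 21.8
pack ('scene',) [ 0.4979 -0.1729  2.9714] 22.4
```

View pics/pk.png

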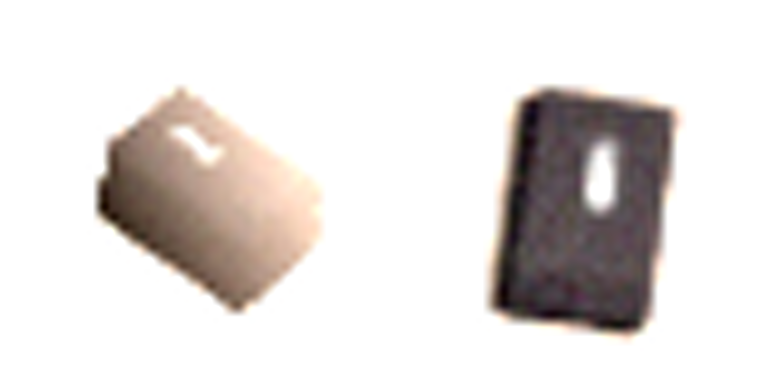

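```bash
cat > mv.py <<'E'
import numpy as np
from plant import status
from scipy.spatial.transform import Rotation as R
def shift(*targets):
    s=status.get_state(); q=s['ee_rot']; r=R.from_quat([*q[1:],q[0]]); m=r.as_matrix(); yaw=np.arctan2(m[1,0],m[0,0])
    print('t',round(s['t'],2),'tcp',np.round(s['tcp_pos'],4),'yaw',round(yaw,3),'zax',np.round(m[:,2],3),'F',np.round(s['ft_force'],1),'w',round(s['width'],4),'g',round(s['grip_force'],1))
    for x,y,z,a in targets: print(np.round(m.T@(np.array([x,y,z])-s['tcp_pos'])*100,2).tolist(),'twist',round(yaw-a,3))
E
python3 -c "
from mv import *
shift((.4988,-.1747,.15,-.165),(.4988,-.1747,.008,-.165))"
```

```text
t 0.5 tcp [ 0.2762 -0.5606  0.2059] yaw 0.458 zax [-0.  0. -1.] F [ 0.3  1.1 -0.3] w 0.0852 g 0.0
[37.03, -24.78, 5.6] twist 0.623
[37.03, -24.78, 19.8] twist 0.623
```

>>> servo_tool:
  translation:
    - [3.7,-2.5,0]
    - [7.4,-5,0]
    - [11.1,-7.4,0]
    - [14.8,-9.9,0.5]
    - [18.5,-12.4,1]
    - [22.2,-14.9,2]
    - [25.9,-17.3,3]
    - [29.6,-19.8,4]
    - [33.3,-22.3,5]
    - [37,-24.8,5.6]
    - [37,-24.8,5.6]
    - [37,-24.8,5.6]
    - [37,-24.8,5.6]
  twist: [0.06,0.12,0.18,0.24,0.3,0.36,0.42,0.48,0.54,0.6,0.623,0.623,0.623]
  grip: 0

```text
t: 1.58
tcp_pos: [0.4995, -0.172, 0.1497]
ee_rot: [-0.0, 0.997, -0.08, -0.0]
ft_force: [-0.6, -0.3, -0.1]
width: 0.0854
grip_force: 0.0
```

```bash
python3 -c "
from mv import *
shift((.4988,-.1747,.04,-.165),(.4988,-.1747,.008,-.165))"
```

```text
t 1.58 tcp [ 0.4995 -0.172   0.1497] yaw -0.16 zax [-0.     0.001 -1.   ] F [-0.6 -0.3 -0.1] w 0.0854 g 0.0
[-0.02, 0.28, 10.97] twist 0.005
[-0.02, 0.29, 14.17] twist 0.005
```

>>> servo_tool:
  translation:
    - [0,0.1,3]
    - [0,0.1,6.5]
    - [0,0.1,10]
    - [0,0.1,12.5]
    - [0,0.1,14.1]
    - [0,0.1,14.1]
  twist: [0,0,0,0,0,0]

```text
t: 2.08
tcp_pos: [0.4956, -0.1767, 0.0061]
ee_rot: [-0.0, 0.997, -0.083, -0.003]
ft_force: [-0.1, -0.4, -0.0]
width: 0.0856
grip_force: 0.0
```

>>> servo_tool:
  translation:
    - [0,0,0]
    - [0,0,0]
    - [0,0,0]
    - [0,0,0]
    - [0,0,0]
    - [0,0,0]
    - [0,0,0]
    - [0,0,0]
  twist: [0,0,0,0,0,0,0,0]
  grip: 1

```text
t: 2.75
tcp_pos: [0.4993, -0.1766, 0.0111]
ee_rot: [0.001, 0.997, -0.083, 0.002]
ft_force: [-1.2, -0.6, 5.4]
width: 0.0522
grip_force: 62.4
```

```bash
cat >> mv.py <<'E'
D=[.6135,.1014,-.2475]
H=.023; ZG=.033
def tcp_on_bed(xs,gx=0,zg=ZG,h=H,up=0,dy=0):
    c,s=np.cos(np.pi/6),.5; x=xs+gx
    d=np.array([x*c-zg*s, dy]); z=.098+x*s+zg*c-h+up
    a=D[2]; return (D[0]+np.cos(a)*d[0]-np.sin(a)*d[1], D[1]+np.sin(a)*d[0]+np.cos(a)*d[1], z, a)
E
python3 -c "
from mv import *
t=tcp_on_bed(-.078); print(t)
shift((*t[:2],.19,t[3]),(*t[:2],.13,t[3]))"
```

```text
(np.float64(0.5320111976841378), np.float64(0.121990640749318), np.float64(0.06457883832488648), -0.2475)
t 2.75 tcp [ 0.4993 -0.1766  0.0111] yaw -0.166 zax [ 0.003 -0.002 -1.   ] F [-1.2 -0.6  5.4] w 0.0522 g 62.4
[-1.64, -29.97, -17.93] twist 0.082
[-1.66, -29.98, -11.93] twist 0.082
```

>>> servo_tool:
  translation:
    - [0,0,-3]
    - [0,0,-6.5]
    - [0,0,-10]
    - [0,-0.5,-13.5]
    - [0,-2.5,-16.5]
    - [-0.3,-5.5,-18]
    - [-0.5,-9,-18]
    - [-0.8,-12.5,-18]
    - [-1,-16,-18]
    - [-1.2,-19.5,-18]
    - [-1.3,-23,-18]
    - [-1.5,-26,-18]
    - [-1.6,-28.5,-18]
    - [-1.6,-30,-17.5]
    - [-1.6,-30,-15.5]
    - [-1.6,-30,-13.5]
    - [-1.6,-30,-12]
    - [-1.6,-30,-12]
    - [-1.6,-30,-12]
  twist: [0,0,0,0,0.01,0.02,0.03,0.04,0.05,0.06,0.07,0.08,0.082,0.082,0.082,0.082,0.082,0.082,0.082]

```text
t: 4.33
tcp_pos: [0.5316, 0.1226, 0.1296]
ee_rot: [0.0, 0.992, -0.123, -0.0]
ft_force: [-0.2, 0.1, -1.3]
width: 0.0519
grip_force: 64.6
```

```bash
python3 - <<'E'
from mv import *; from h import *
t=tcp_on_bed(-.078); shift((*t[:2],.13,t[3]))
for n in('scene','top'):
    im=np.mean([vision.capture(n).astype(float) for _ in range(2)],0).astype(np.uint8)[:,:,::-1]; cv2.imwrite(f'pics/raw2_{n}.png',im)
S=cv2.imread('pics/raw2_scene.png');T=cv2.imread('pics/raw2_top.png')
a=cv2.resize(S[140:230,195:265],None,fx=5.7,fy=5.7,interpolation=cv2.INTER_CUBIC)
b=cv2.resize(T[130:220,212:282],None,fx=5.7,fy=5.7,interpolation=cv2.INTER_CUBIC)
cv2.imwrite('pics/h1.png',cv2.convertScaleAbs(np.hstack([a,b]),alpha=1.8))
E
```

```text
t 4.33 tcp [0.5316 0.1226 0.1296] yaw -0.247 zax [-0. -0. -1.] F [-0.2  0.1 -1.3] w 0.0519 g 64.6
[0.05, 0.05, -0.04] twist 0.0
```

View pics/h1.png

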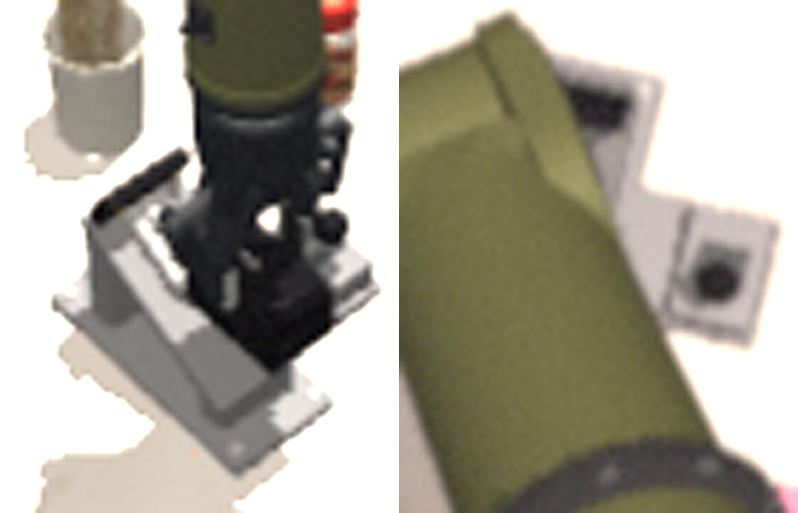

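>>> servo_tool:
  translation:
    - [0,0,1.5]
    - [0,0,3]
    - [0,0,4]
    - [0,0,4.3]
    - [0,0,4.6]
    - [0,0,4.9]
    - [0,0,5.2]
    - [0,0,5.2]
  twist: [0,0,0,0,0,0,0,0]

```text
t: 5.2
tcp_pos: [0.5289, 0.1238, 0.0788]
ee_rot: [0.0, 0.992, -0.123, -0.002]
ft_force: [-15.0, 0.1, 21.9]
width: 0.052
grip_force: 70.2
```

>>> servo_tool:
  translation:
    - [0,0,0.2]
    - [0,0,0.4]
    - [0,0,0.4]
  twist: [0,0,0]

```text
t: 5.45
tcp_pos: [0.5283, 0.1238, 0.0752]
ee_rot: [0.0, 0.992, -0.123, -0.002]
ft_force: [-18.2, 0.6, 24.8]
width: 0.0516
grip_force: 75.5
```

>>> servo_tool:
  translation:
    - [0,0,0.2]
    - [0,0,0.4]
    - [0,0,0.4]
  twist: [0,0,0]

```text
t: 5.7
tcp_pos: [0.5271, 0.1243, 0.0711]
ee_rot: [0.0, 0.992, -0.122, -0.003]
ft_force: [-22.4, 1.2, 27.8]
width: 0.0518
grip_force: 80.6
```

>>> servo_tool:
  translation:
    - [0,0,0.2]
    - [0,0,0.4]
    - [0,0,0.4]
  twist: [0,0,0]

```text
t: 5.95
tcp_pos: [0.5264, 0.1243, 0.067]
ee_rot: [0.001, 0.992, -0.122, -0.004]
ft_force: [-22.7, 1.8, 27.6]
width: 0.052
grip_force: 86.3
```

>>> servo_tool:
  translation:
    - [0,0,0.2]
    - [0,0,0.3]
    - [0,0,0.3]
  twist: [0,0,0]

```text
t: 6.2
tcp_pos: [0.5255, 0.1245, 0.0639]
ee_rot: [0.001, 0.993, -0.122, -0.004]
ft_force: [-25.2, 1.8, 28.4]
width: 0.0517
grip_force: 89.7
```

```bash
python3 - <<'E'
from mv import *; from h import *
shift((*tcp_on_bed(-.078),))
S=vision.capture('scene')[:,:,::-1]; cv2.imwrite('pics/raw3.png',S)
a=cv2.resize(S[160:225,200:280],None,fx=9,fy=9,interpolation=cv2.INTER_CUBIC)
cv2.imwrite('pics/h2.png',cv2.convertScaleAbs(a,alpha=2.5))
E
```

```text
t 6.2 tcp [0.5255 0.1245 0.0639] yaw -0.245 zax [-0.009 -0.    -1.   ] F [-25.2   1.8  28.4] w 0.0517 g 89.7
[0.69, 0.08, -0.07] twist 0.003
```

View pics/h2.png

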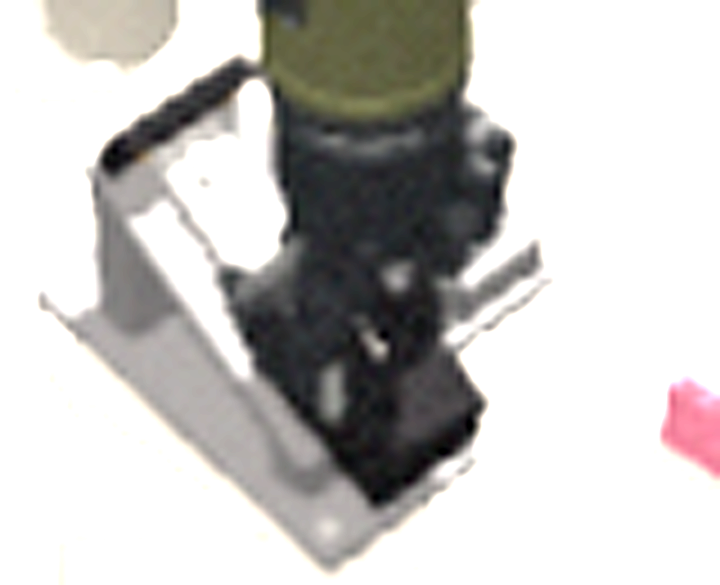

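The picture shows the pack tilted in the fingers and lying on the bed just below the rail, around (400,430) in the crop. I'll press slightly more to be sure it lies flat.

>>> servo_tool:
  translation:
    - [0,0,0.2]
    - [0,0,0.3]
    - [0,0,0.3]
  twist: [0,0,0]

```text
t: 6.5
tcp_pos: [0.525, 0.1247, 0.0608]
ee_rot: [0.001, 0.993, -0.122, -0.005]
ft_force: [-26.4, 3.2, 29.2]
width: 0.0519
grip_force: 93.4
```

>>> servo_tool:
  translation:
    - [0,0,0.2]
    - [0,0,0.3]
    - [0,0,0.3]
  twist: [0,0,0]

```text
t: 6.75
tcp_pos: [0.5241, 0.1248, 0.0576]
ee_rot: [0.001, 0.993, -0.122, -0.006]
ft_force: [-28.1, 3.0, 27.8]
width: 0.0519
grip_force: 97.1
```

>>> servo_tool:
  translation:
    - [0,0,0.2]
    - [0,0,0.3]
    - [0,0,0.3]
  twist: [0,0,0]

```text
t: 7.0
tcp_pos: [0.5238, 0.1252, 0.0546]
ee_rot: [0.001, 0.993, -0.121, -0.006]
ft_force: [-29.4, 4.6, 29.8]
width: 0.0516
grip_force: 100.8
```

```bash
python3 - <<'E'
from mv import *; from h import *
shift()
s=status.get_state(); d=np.array(s['tcp_pos'])-[D[0],D[1],0]
S=vision.capture('scene')[:,:,::-1].astype(np.uint8).copy()
k=9; x0,y0=205,165
a=cv2.convertScaleAbs(cv2.resize(S[y0:y0+60,x0:x0+70],None,fx=k,fy=k,interpolation=cv2.INTER_CUBIC),alpha=3.5)
# predicted flat pack outline at pack shoe x=-88.7
for col,xs in(((0,255,0),-.089),):
    b=[[x,y,z] for z in(0,.046) for x,y in((-.042,-.027),(-.042,.027),(.042,.027),(.042,-.027))]
    q=((proj('scene',world([shoe(x+xs,y,z) for x,y,z in b],D[0],D[1],0,D[2]))-[x0,y0]+.5)*k).astype(int)
    for f in(q[:4],q[4:]): cv2.polylines(a,[f.reshape(-1,1,2)],True,col,1)
cv2.imwrite('pics/h3.png',a)
E
```

```text
t 7.0 tcp [0.5238 0.1252 0.0546] yaw -0.243 zax [-0.012 -0.    -1.   ] F [-29.4   4.6  29.8] w 0.0516 g 100.8
```

View pics/h3.png

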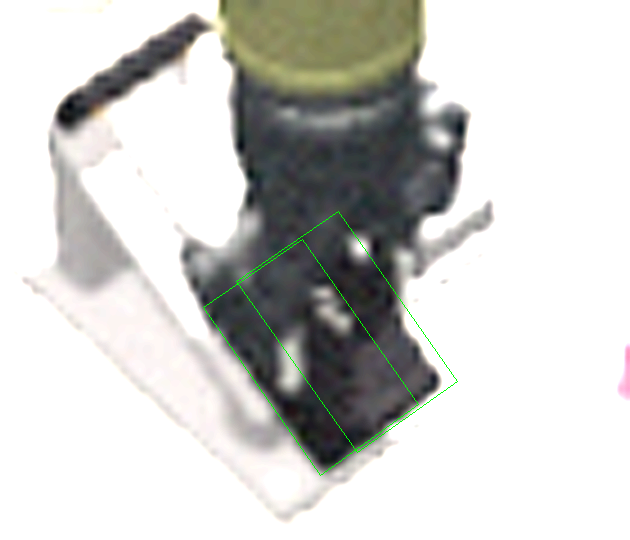

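The pack's outline is close to the predicted flat pose, with its rear bottom edge at (322,465) against (322,474). The force is still at the pivoting level, so I'll keep pressing until it rises.

>>> servo_tool:
  translation:
    - [0,0,0.2]
    - [0,0,0.3]
    - [0,0,0.3]
  twist: [0,0,0]

```text
t: 7.3
tcp_pos: [0.5238, 0.1253, 0.0526]
ee_rot: [0.001, 0.993, -0.122, -0.006]
ft_force: [-31.7, 5.2, 39.5]
width: 0.0519
grip_force: 105.5
```

>>> servo_tool:
  translation:
    - [0,0,0.2]
    - [0,0,0.3]
    - [0,0,0.3]
  twist: [0,0,0]

```text
t: 7.55
tcp_pos: [0.5239, 0.1253, 0.0524]
ee_rot: [0.001, 0.993, -0.122, -0.005]
ft_force: [-40.2, 2.9, 68.8]
width: 0.0525
grip_force: 109.1
```

Flat contact is confirmed by the force spike at TCP z=0.0525. I'll ease off the pressure before sliding.

>>> servo_tool:
  translation:
    - [-0.2,0,-0.2]
    - [-0.4,0,-0.35]
    - [-0.4,0,-0.35]
  twist: [0,0,0]

```text
t: 7.8
tcp_pos: [0.5245, 0.1255, 0.0528]
ee_rot: [-0.0, 0.992, -0.122, -0.002]
ft_force: [-16.9, 2.9, 25.0]
width: 0.052
grip_force: 103.6
```

```bash
python3 - <<'E'
from mv import *
t=[tcp_on_bed(x,zg=.027) for x in(-.0915,-.08,-.06,-.03,0)]; print(np.round(t,4)); shift(*t)
E
```

```text
[[ 0.5236  0.1241  0.0526 -0.2475]
 [ 0.5332  0.1217  0.0584 -0.2475]
 [ 0.55    0.1174  0.0684 -0.2475]
 [ 0.5752  0.1111  0.0834 -0.2475]
 [ 0.6004  0.1047  0.0984 -0.2475]]
t 7.8 tcp [0.5245 0.1255 0.0528] yaw -0.246 zax [-0.004  0.001 -1.   ] F [-16.9   2.9  25. ] w 0.052 g 103.6
[-0.05, 0.15, 0.02] twist 0.002
[0.94, 0.15, -0.56] twist 0.002
[2.67, 0.16, -1.57] twist 0.002
[5.26, 0.16, -3.08] twist 0.002
[7.85, 0.17, -4.59] twist 0.002
```

>>> servo_tool:
  translation:
    - [0.3,0.05,-0.3]
    - [0.6,0.1,-0.5]
    - [0.9,0.1,-0.65]
    - [1.2,0.1,-0.8]
    - [1.4,0.1,-0.9]
    - [1.4,0.1,-0.9]
  twist: [0,0,0,0,0,0]

```text
t: 8.3
tcp_pos: [0.5379, 0.1214, 0.0611]
ee_rot: [-0.0, 0.992, -0.123, -0.003]
ft_force: [-15.2, 4.0, 16.2]
width: 0.0516
grip_force: 102.4
```

```bash
python3 - <<'E'
from mv import *
shift(*[tcp_on_bed(x,zg=.027) for x in(-.0775,-.06,-.03,0)])
E
```

```text
t 8.3 tcp [0.5379 0.1214 0.0611] yaw -0.246 zax [-0.005  0.001 -1.   ] F [-15.2   4.   16.2] w 0.0516 g 102.4
[-0.24, 0.08, 0.15] twist 0.002
[1.27, 0.09, -0.74] twist 0.002
[3.86, 0.09, -2.25] twist 0.002
[6.45, 0.1, -3.76] twist 0.002
```

>>> servo_tool:
  translation:
    - [0.25,0.05,-0.17]
    - [0.5,0.05,-0.32]
    - [0.75,0.05,-0.46]
    - [1.0,0.05,-0.6]
    - [1.0,0.05,-0.6]
  twist: [0,0,0,0,0]

```text
t: 8.72
tcp_pos: [0.5479, 0.1185, 0.0671]
ee_rot: [-0.0, 0.992, -0.123, -0.002]
ft_force: [-13.9, 4.7, 14.7]
width: 0.0518
grip_force: 102.2
```

```bash
python3 - <<'E'
from mv import *
shift(*[tcp_on_bed(x,zg=.027) for x in(-.063,-.03,0)])
E
```

```text
t 8.72 tcp [0.5479 0.1185 0.0671] yaw -0.246 zax [-0.004  0.001 -1.   ] F [-13.9   4.7  14.7] w 0.0518 g 102.2
[-0.02, 0.05, 0.03] twist 0.002
[2.83, 0.05, -1.64] twist 0.002
[5.42, 0.06, -3.15] twist 0.002
```

>>> servo_tool:
  translation:
    - [0.35,0,-0.2]
    - [0.7,0,-0.41]
    - [1.05,0,-0.61]
    - [1.4,0,-0.81]
    - [1.75,0,-1.01]
    - [2.1,0,-1.22]
    - [2.4,0,-1.39]
    - [2.4,0,-1.39]
  twist: [0,0,0,0,0,0,0,0]

```text
t: 9.38
tcp_pos: [0.5716, 0.1127, 0.0813]
ee_rot: [-0.001, 0.992, -0.123, -0.002]
ft_force: [-13.3, 3.6, 13.5]
width: 0.052
grip_force: 102.1
```

```bash
python3 - <<'E'
from mv import *
shift(*[tcp_on_bed(x,zg=.027) for x in(-.035,-.03,0)])
E
```

```text
t 9.38 tcp [0.5716 0.1127 0.0813] yaw -0.246 zax [-0.004  0.002 -1.   ] F [-13.3   3.6  13.5] w 0.052 g 102.1
[-0.04, 0.07, 0.04] twist 0.002
[0.39, 0.07, -0.21] twist 0.002
[2.98, 0.08, -1.72] twist 0.002
```

>>> servo_tool:
  translation:
    - [0.35,0.02,-0.2]
    - [0.7,0.04,-0.41]
    - [1.05,0.05,-0.61]
    - [1.4,0.05,-0.81]
    - [1.75,0.05,-1.01]
    - [2.1,0.05,-1.22]
    - [2.1,0.05,-1.22]
  twist: [0,0,0,0,0,0,0]

```text
t: 9.97
tcp_pos: [0.5913, 0.1072, 0.0932]
ee_rot: [-0.0, 0.992, -0.122, -0.002]
ft_force: [-13.1, 3.1, 13.6]
width: 0.052
grip_force: 102.0
```

>>> servo_tool:
  translation:
    - [0.3,0,-0.17]
    - [0.6,0,-0.35]
    - [0.6,0,-0.35]
  twist: [0,0,0]

```text
t: 10.22
tcp_pos: [0.5999, 0.1054, 0.098]
ee_rot: [-0.001, 0.992, -0.123, 0.0]
ft_force: [-9.0, 2.0, 16.0]
width: 0.0518
grip_force: 102.3
```

```bash
python3 - <<'E'
from mv import *
shift(*[tcp_on_bed(x,zg=.027) for x in(0,)])
E
```

```text
t 10.22 tcp [0.5999 0.1054 0.098 ] yaw -0.246 zax [ 0.001  0.002 -1.   ] F [-9.  2. 16.] w 0.0518 g 102.3
[0.07, 0.06, -0.04] twist 0.001
```

>>> servo_tool:
  translation:
    - [0.15,0,-0.09]
    - [0.3,0,-0.17]
    - [0.3,0,-0.17]
  twist: [0,0,0]

```text
t: 10.47
tcp_pos: [0.6003, 0.1052, 0.0984]
ee_rot: [-0.001, 0.993, -0.122, -0.002]
ft_force: [-12.6, 3.6, 10.9]
width: 0.0516
grip_force: 101.8
```

>>> servo_tool:
  translation:
    - [0.15,0,-0.09]
    - [0.3,0,-0.17]
    - [0.3,0,-0.17]
  twist: [0,0,0]

```text
t: 10.72
tcp_pos: [0.6001, 0.1051, 0.0986]
ee_rot: [-0.0, 0.993, -0.121, -0.005]
ft_force: [-17.9, 5.5, 6.8]
width: 0.0517
grip_force: 101.3
```

>>> servo_tool:
  translation:
    - [0.15,0,-0.09]
    - [0.3,0,-0.17]
    - [0.3,0,-0.17]
  twist: [0,0,0]

```text
t: 10.97
tcp_pos: [0.5998, 0.1051, 0.0989]
ee_rot: [0.0, 0.993, -0.121, -0.008]
ft_force: [-23.9, 6.1, 3.7]
width: 0.0521
grip_force: 100.9
```

>>> servo_tool:
  translation:
    - [0.15,0,-0.05]
    - [0.4,0,-0.1]
    - [0.4,0,-0.1]
  twist: [0,0,0]

```text
t: 11.22
tcp_pos: [0.5996, 0.105, 0.0988]
ee_rot: [0.001, 0.993, -0.121, -0.012]
ft_force: [-33.7, 8.7, 6.0]
width: 0.0517
grip_force: 101.4
```

>>> servo_tool:
  translation:
    - [-0.5,0,0.2]
    - [-1.1,0,0.5]
    - [-1.5,0,0.65]
    - [-1.5,0,0.65]
  twist: [0,0,0,0]

```text
t: 11.55
tcp_pos: [0.6003, 0.1053, 0.0982]
ee_rot: [-0.001, 0.992, -0.123, 0.003]
ft_force: [-2.3, 1.4, 11.5]
width: 0.0518
grip_force: 101.8
```

```bash
python3 - <<'E'
from mv import *
shift(*[tcp_on_bed(x,zg=.027) for x in(0,)])
E
```

```text
t 11.55 tcp [0.6003 0.1053 0.0982] yaw -0.246 zax [ 0.007  0.001 -1.   ] F [-2.3  1.4 11.5] w 0.0518 g 101.8
[0.02, 0.05, -0.02] twist 0.001
```

>>> servo_tool:
  translation:
    - [-0.15,0,0.05]
    - [-0.3,0,0.1]
    - [-0.3,0,0.1]
  twist: [0,0,0]

```text
t: 11.8
tcp_pos: [0.5998, 0.1055, 0.0979]
ee_rot: [-0.001, 0.992, -0.123, 0.005]
ft_force: [2.4, -0.6, 13.5]
width: 0.0519
grip_force: 101.7
```

>>> servo_tool:
  translation:
    - [0.2,0,-0.2]
    - [0.2,0,-0.2]
    - [0.2,0,-0.2]
    - [0.2,0,-0.2]
    - [0.2,0,-0.2]
    - [0.2,0,-0.2]
    - [0.2,0,-0.2]
  twist: [0,0,0,0,0,0,0]
  grip: 0

```text
t: 12.38
tcp_pos: [0.5971, 0.1043, 0.0954]
ee_rot: [0.0, 0.992, -0.123, -0.0]
ft_force: [0.1, 0.2, -0.5]
width: 0.0854
grip_force: 0.0
```

>>> servo_tool:
  translation:
    - [0,0,-2]
    - [0,0,-5]
    - [0,0,-8]
    - [0,0,-11]
    - [0,0,-13]
    - [0,0,-13]
  twist: [0,0,0,0,0,0]

```text
t: 12.88
tcp_pos: [0.5995, 0.105, 0.2306]
ee_rot: [-0.001, 0.992, -0.123, 0.004]
ft_force: [-0.4, -0.3, 0.9]
width: 0.0856
grip_force: 0.0
```

```bash
cat >> mv.py <<'E'
def dk(x,y,z):
    a=D[2]; return (D[0]+np.cos(a)*x-np.sin(a)*y, D[1]+np.sin(a)*x+np.cos(a)*y, z, a)
E
python3 - <<'E'
from mv import *
shift(dk(-.085,-.105,.15),dk(-.085,-.105,.062),dk(-.015,-.105,.062))
E
```

```text
t 12.88 tcp [0.5995 0.105  0.2306] yaw -0.247 zax [ 0.008  0.002 -1.   ] F [-0.4 -0.3  0.9] w 0.0856 g 0.0
[-7.11, 10.53, 7.97] twist 0.0
[-7.17, 10.57, 16.77] twist 0.0
[-0.17, 10.57, 16.82] twist 0.0
```

>>> servo_tool:
  translation:
    - [-1.5,2,0]
    - [-3,4.5,1]
    - [-4.5,7,3]
    - [-6,9,5.5]
    - [-7.1,10.5,8]
    - [-7.1,10.5,8]
    - [-7.1,10.5,8]
  twist: [0,0,0,0,0,0,0]
  grip: 1

```text
t: 13.47
tcp_pos: [0.5011, 0.019, 0.1445]
ee_rot: [0.0, 0.992, -0.124, -0.002]
ft_force: [0.4, 0.5, 0.0]
width: 0.0009
grip_force: 0.0
```

```bash
python3 - <<'E'
from mv import *; from h import *
shift(dk(-.085,-.105,.062),dk(-.015,-.105,.062))
o=[]
for n,x0,y0,w,h,k in(('scene',200,155,65,70,6),('top',212,130,65,70,6)):
    S=vision.capture(n)[:,:,::-1]
    a=cv2.convertScaleAbs(cv2.resize(S[y0:y0+h,x0:x0+w],None,fx=k,fy=k,interpolation=cv2.INTER_CUBIC),alpha=2.2)
    b=[[x,y,z] for z in(0,.046) for x,y in((-.042,-.027),(-.042,.027),(.042,.027),(.042,-.027))]
    q=((proj(n,world([shoe(*p) for p in b],D[0],D[1],0,D[2]))-[x0,y0]+.5)*k).astype(int)
    for f in(q[:4],q[4:]): cv2.polylines(a,[f.reshape(-1,1,2)],True,(0,255,0),1)
    o.append(a)
cv2.imwrite('pics/h4.png',np.hstack(o))
E
```

```text
t 13.47 tcp [0.5011 0.019  0.1445] yaw -0.249 zax [-0.003 -0.    -1.   ] F [0.4 0.5 0. ] w 0.0009 g 0.0
[0.4, -0.25, 8.24] twist -0.001
[7.4, -0.26, 8.22] twist -0.001
```

View pics/h4.png

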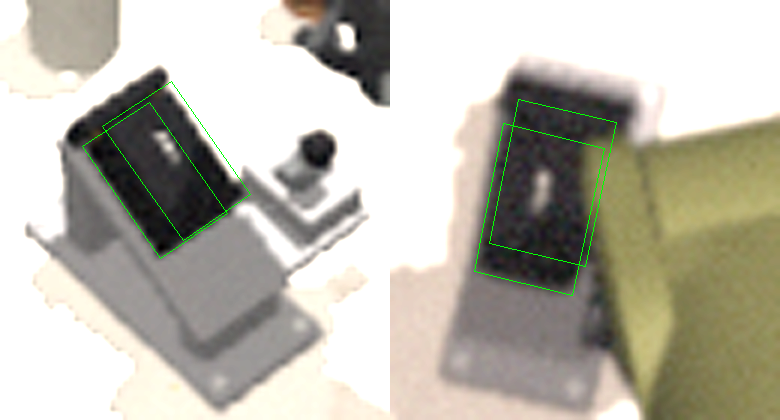

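Both views show the pack seated against the stop and staying there: its front touches the black stop and it matches the predicted outline. The knob is at (318,150) in the scene crop and the fingers are clear of it. Now I'll flip the switch.

>>> servo_tool:
  translation:
    - [0.2,-0.2,2.5]
    - [0.2,-0.2,5.5]
    - [0.2,-0.2,7.5]
    - [0.2,-0.2,8.2]
    - [0.2,-0.2,8.2]
    - [1.2,-0.2,8.2]
    - [2.2,-0.2,8.2]
    - [3.2,-0.2,8.2]
    - [4.2,-0.2,8.2]
    - [5.2,-0.2,8.2]
    - [6.2,-0.2,8.2]
    - [6.9,-0.2,8.2]
    - [6.9,-0.2,8.2]
    - [6.9,-0.2,8.2]
  twist: [0,0,0,0,0,0,0,0,0,0,0,0,0,0]

```text
t: 14.73
tcp_pos: [0.5706, 0.0048, 0.0637]
ee_rot: [-0.0, 0.992, -0.124, 0.0]
ft_force: [-0.5, -0.1, 0.3]
width: 0.0001
grip_force: 0.0
```

```bash
python3 - <<'E'
from mv import *
shift(dk(-.022,-.105,.062))
E
```

```text
t 14.73 tcp [0.5706 0.0048 0.0637] yaw -0.248 zax [ 0.  0. -1.] F [-0.5 -0.1  0.3] w 0.0001 g 0.0
[-0.41, 0.08, 0.17] twist -0.0
```

>>> servo_tool:
  translation:
    - [0.3,0,0]
    - [0.6,0,0]
    - [0.6,0,0]
  twist: [0,0,0]

```text
t: 14.98
tcp_pos: [0.5765, 0.0034, 0.0638]
ee_rot: [-0.0, 0.992, -0.123, 0.0]
ft_force: [0.3, -0.0, 1.0]
width: -0.0
grip_force: 0.0
```

>>> servo_tool:
  translation:
    - [0.3,0,0]
    - [0.6,0,0]
    - [0.6,0,0]
  twist: [0,0,0]

```text
t: 15.23
tcp_pos: [0.5825, 0.0018, 0.0638]
ee_rot: [-0.0, 0.992, -0.123, 0.0]
ft_force: [0.6, -0.6, 0.4]
width: -0.0001
grip_force: 0.0
```

```bash
python3 - <<'E'
from h import *
o=[]
for n,x0,y0,w,h,k in(('scene',215,160,55,50,7),('top',240,140,55,50,7)):
    S=vision.capture(n)[:,:,::-1]
    o.append(cv2.convertScaleAbs(cv2.resize(S[y0:y0+h,x0:x0+w],None,fx=k,fy=k,interpolation=cv2.INTER_CUBIC),alpha=3))
cv2.imwrite('pics/h5.png',np.hstack(o))
E
```

```text
(no output)
```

View pics/h5.png

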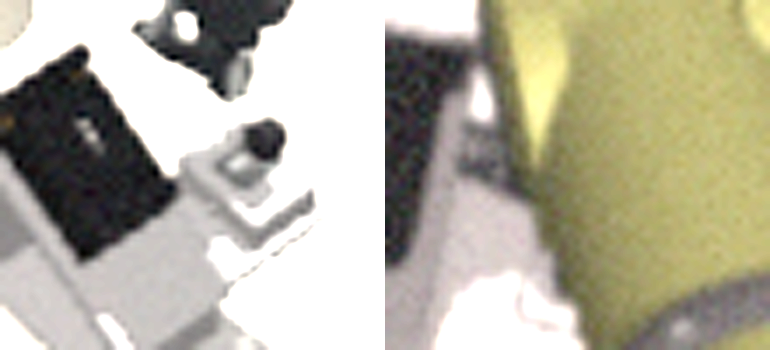

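The scene view shows the knob unmoved at about (253,180) px, with the gripper tip at about (248,173). I'll check that against the projection of the TCP.

```bash
python3 - <<'E'
from mv import *; from h import *
shift(); s=status.get_state()
print('tcp',proj('scene',s['tcp_pos']),proj('top',s['tcp_pos']))
for x,n in((-.042,'k0'),(.002,'k1')):
    p=dk(x,-.105,.073)[:3]; print(n,np.round(p,4),proj('scene',p),proj('top',p))
print('pixels of knob seen at start: scene',[(384.5)/7-.5+198,(243.5)/7-.5+145],'top',[316.5/6-.5+215,284.5/6-.5+132])
o=np.array([384.5/7-.5+198,243.5/7-.5+145,316.5/6-.5+215,284.5/6-.5+132])
f=lambda v:np.r_[proj('scene',v)[0],proj('top',v)[0]]-o
r=least_squares(f,[.55,0,.07]); w=r.x; d=w[:2]-D[:2]; a=D[2]
print('knob world',w.round(4),'dock',np.round([np.cos(a)*d[0]+np.sin(a)*d[1],-np.sin(a)*d[0]+np.cos(a)*d[1]],4),'res',r.fun.round(2))
E
```

```text
t 15.33 tcp [0.5819 0.002  0.0637] yaw -0.247 zax [-0.  0. -1.] F [ 0.2 -0.3  0.6] w 0.0001 g 0.0
tcp [[247.44839006 177.22526993]] [[268.90003719 171.3487261 ]]
k0 [0.5471 0.0099 0.073 ] [[253.82914563 180.9034425 ]] [[266.70526211 181.34142819]]
k1 [ 0.5897 -0.0009  0.073 ] [[246.1890005  174.32068257]] [[269.84532447 168.52492151]]
pixels of knob seen at start: scene [252.42857142857144, 179.28571428571428] top [267.25, 178.91666666666666]
knob world [0.5547 0.0081 0.0757] dock [-0.0342 -0.1048] res [ 0.  0. -0. -0.]
```

I have used all 10 views, so I'll check the knob numerically from here.

```bash
python3 - <<'E'
from h import *
S=vision.capture('scene').astype(float).mean(2); R0=cv2.imread('pics/raw_scene.png').astype(float).mean(2)
np.set_printoptions(linewidth=200)
print('cols 240..262'); 
for y in range(166,190): print(y,' '.join('%3d'%v for v in R0[y,240:262]),' | ',' '.join('%3d'%v for v in S[y,240:262]))
E
```

```text
cols 240..262
166 183 183 183 183 182 182 181 181 181 182 182 182 181 182 180 181 180 180 179 179 178 178  |   22  30  32  20  21  20  18  16  17  16  20  34 130 192 198 197 196 197 195 194 194 194
167 183 182 183 183 182 181 181 181 181 181 180 182 181 181 181 181 179 180 179 178 178 178  |   15  15  13  18  17  16  18  18  18  34  40  93 166 197 198 197 195 196 195 193 193 194
168 183 183 183 182 182 182 181 180 181 180 181 181 181 181 181 180 179 179 179 178 178 178  |   15  14  11  15  16  15   8  15  23  40  48 106 173 198 196 196 195 195 196 195 193 194
169 183 183 182 182 181 181 181 180 180 180 181 180 182 181 181 180 180 179 179 179 178 178  |  114  44  14  14  14  14  15  24  47  50  41 106 172 197 196 196 196 196 195 196 195 193
170 183 182 181 180 180 180 180 179 180 180 180 180 181 180 180 179 179 180 180 180 179 179  |  186 165 113  44  17  17  16  37  56  52  40 105 171 196 196 196 194 194 196 196 195 195
171 182 182 181 180 180 180 180 180 181 180 180 181 180 180 180 179 179 180 179 179 179 178  |  199 194 186 154  76  18  15  38  58  52  32 129 191 196 194 196 195 19
[... 2629 characters left out ...]
  47  37  37  50  61  68  93 113 112 114 110  90 113 168  |   39  56  50  52  58  68  68  62  51  41  42  55  67  76 101 123 123 125 121  99 126 182
187  62  57  49  45  48  64  92  94  60  58  57  60  62  62  87 113 112 103  80  53 120 179  |   34  56  54  51  52  60  67  67  66  65  63  67  69  69  95 124 124 115  88  59 134 196
188  90  61  58  51  45  48  59  71  68  63  63  63  62  83 109 113  94  63  51  43 111 172  |   48  66  64  57  49  52  56  68  77  68  70  71  69  90 119 122 104  71  57  47 123 187
189 108 104  90  59  57  53  47  51  75  85  63  62  82 108 107  85  56  43  42  45  90 135  |   64  67  69  64  63  59  51  56  83  92  70  69  90 118 118  93  62  48  46  51  98 147
```

The finger tip shows at (247.5,174.5) and the ball is exactly where it started. The closed tips passed over the knob, so they sit higher than the nominal TCP. I'll raise, go back, and come in about 20 mm lower while watching the force.

>>> servo_tool:
  translation:
    - [0,0,-2.5]
    - [0,0,-5]
    - [-3,0,-5]
    - [-6,0,-5]
    - [-8.5,0,-5]
    - [-8.5,0,-3]
    - [-8.5,0,0]
    - [-8.5,0,1]
    - [-8.5,0,1.8]
    - [-8.5,0,1.8]
    - [-8.5,0,1.8]
  twist: [0,0,0,0,0,0,0,0,0,0,0]

```text
t: 16.3
tcp_pos: [0.4995, 0.0229, 0.0458]
ee_rot: [-0.0, 0.992, -0.123, -0.0]
ft_force: [0.3, -0.2, 0.5]
width: 0.0005
grip_force: 0.0
```

```bash
python3 - <<'E'
from mv import *; from h import *
shift(dk(-.085,-.105,.046),dk(-.045,-.105,.046),dk(-.015,-.105,.046)); s=status.get_state(); print(proj('scene',s['tcp_pos']))
S=vision.capture('scene').astype(float).mean(2); R0=cv2.imread('pics/raw_scene.png').astype(float).mean(2)
np.set_printoptions(linewidth=200)
dd=(S/1.085-R0)[165:200,245:275]
print('diff cols 245..274')
for y in range(dd.shape[0]): print(165+y,''.join('#' if v<-40 else '+' if v<-12 else 'o' if v>12 else '.' for v in dd[y]))
E
```

```text
t 16.3 tcp [0.4995 0.0229 0.0458] yaw -0.247 zax [-0.  0. -1.] F [ 0.3 -0.2  0.5] w 0.0005 g 0.0
[0.63, 0.1, -0.02] twist 0.0
[4.63, 0.1, -0.02] twist 0.0
[7.63, 0.1, -0.02] twist 0.0
[[262.21869945 193.04582063]]
diff cols 245..274
165 .......+######################
166 ........######################
167 ........######################
168 ........+#####################
169 ........+#####################
170 ........+#####################
171 .........#####################
172 .........#####################
173 ........+#####################
174 ........+#####################
175 ........+####################.
176 ........+###################+.
177 ..........##################..
178 ........oo.################+..
179 ....+.oooo..+##############...
180 ....#.oooo.+############++....
181 ....+.oooo+#############......
182 .......oo.#############+......
183 .......+++#############.......
184 .......++#############+.......
185 ........+#############+.......
186 ..........+###########+.......
187 .............++#######........
188 ..............+#######........
189 ...............######+........
190 ................####+.........
191 .................++...........
192 ..............................
193 ..............................
194 ..............................
195 ..............................
196 ................+##+..........
197 +....++.........+###+.........
198 #+++++........+######+........
199 ###+..+##+...+########+.......
```

```bash
python3 - <<'E'
from h import *
S=vision.capture('scene').astype(float).mean(2)
print('cols 238..258')
for y in range(168,188): print(y,' '.join('%3d'%v for v in S[y,238:259]))
T=vision.capture('top').astype(float).mean(2); R0=cv2.imread('pics/raw_top.png').astype(float).mean(2)
print('top cols 258..278')
for y in range(160,188): print(y,' '.join('%3d'%v for v in R0[y,260:276]),'|',' '.join('%3d'%v for v in T[y,260:276]))
E
```

```text
cols 238..258
168 202 202 202 201 201 201 200 200 199 200 199 198 198 200 199 161  20  18  19  21  18
169 200 201 202 201 200 199 200 199 198 199 198 198 199 199 199 168  77  17  16  17  16
170 200 201 201 200 200 199 197 198 198 198 198 198 199 200 198 178 114  15  21  17  17
171 201 202 200 200 200 199 197 198 199 197 198 199 198 199 198 194 151  18  17  17  20
172 201 200 200 199 199 199 199 198 199 197 199 199 199 199 199 186 131  16  17  19  17
173 200 200 200 199 200 200 199 198 199 199 198 199 199 199 198 165  73  18  18  17  18
174 200 200 199 200 200 198 199 199 199 200 199 200 198 198 198 160  34  35  32  22  18
175 199 200 200 200 199 198 198 198 199 199 189 185 198 197 197 157  31  41  32  19  19
176 200 200 200 199 197 198 198 199 189 167 149 151 165 152 122  80  44  43  28  22  17
177 200 200 200 199 198 197 198 185 154 136 126 119  98  67  49  39  49  43  22  16  15
178 200 200 199 199 199 188 167 145 129 125 124 103  47  24  37  49  48  37  41  41  15
179 201 201 200 200 186 152 135 127 124 124 113  71  26  34  48  49  43  33 120 154  75
180 201 201 202 189 156 128 12
[... 3743 characters left out ...]
50  49  49  49  51  50  50  49
183  93  97  86  74  67  66  72  69  70  79  90  99 102  99  91 104 |  43  46  46  46  48  44  49  48  51  50  51  48  46  49  49  50
184  86  93  92  85  83  87  93  92  92  97 102 101 103  97  94 113 |  47  41  45  47  48  48  48  47  49  50  46  50  49  51  50  48
185  74  78  79  80  86  92  95  98  99 101 102 103 103  95  97 120 |  44  42  45  47  48  46  46  47  50  45  47  46  49  49  48  45
186  77  75  67  67  74  80  81  84  88  94  97  99  99  94 101 129 |  42  44  46  47  48  47  47  47  44  51  47  49  47  48  49  48
187  90  88  80  77  77  79  74  68  72  78  82  86  90  92 104 134 |  44  43  43  46  44  48  44  47  48  45  49  50  49  49  47  49
```

>>> servo_tool:
  translation:
    - [1,0.1,0]
    - [2,0.1,0]
    - [3,0.1,0]
    - [3.6,0.1,0]
    - [4.2,0.1,0]
    - [4.8,0.1,0]
  twist: [0,0,0,0,0,0]

```text
t: 16.95
tcp_pos: [0.5458, 0.0099, 0.0455]
ee_rot: [0.0, 0.992, -0.123, -0.001]
ft_force: [-2.6, 0.4, 1.7]
width: -0.0003
grip_force: 1.1
```

>>> servo_tool:
  translation:
    - [0.7,0,0]
    - [1.4,0,0]
    - [2.1,0,0]
  twist: [0,0,0]

```text
t: 17.2
tcp_pos: [0.5666, 0.0048, 0.0455]
ee_rot: [-0.0, 0.992, -0.123, -0.0]
ft_force: [-1.9, 0.7, -2.4]
width: -0.0003
grip_force: 1.0
```

>>> servo_tool:
  translation:
    - [0.5,0,0]
    - [0.8,0,0]
    - [0.8,0,0]
  twist: [0,0,0]

```text
t: 17.45
tcp_pos: [0.5686, 0.0042, 0.0448]
ee_rot: [0.0, 0.992, -0.123, -0.005]
ft_force: [-15.4, 3.6, 9.7]
width: -0.0
grip_force: 8.0
```

```bash
python3 - <<'E'
from mv import *; from h import *
shift(dk(-.022,-.105,.046)); s=status.get_state(); print(proj('scene',s['tcp_pos']))
S=vision.capture('scene').astype(float).mean(2)
print('cols 236..258')
for y in range(164,190): print(y,' '.join('%3d'%v for v in S[y,236:259]))
E
```

```text
t 17.45 tcp [0.5686 0.0042 0.0448] yaw -0.246 zax [-0.011  0.001 -1.   ] F [-15.4   3.6   9.7] w -0.0 g 8.0
[-0.23, -0.03, -0.12] twist 0.001
[[249.96545919 182.19476512]]
cols 236..258
164 198 198 198 196 152  38  41  25  19  13  14  14  19  23  23  20  17  17  18  18  71  90  36
165 198 198 199 188 137  46  42  23  16  17  12  14  12  18  21  15  15  19  16  20  35  46  24
166 200 198 198 170  89  47  38  20  16  16  13  15  18  16  16  20  16  17  17  18  22  23  39
167 178 126 126 121  57  46  51 103 109  15  16  16  16  16  14  15  20  17  16  20  22  22  90
168  95  52  56  64  46  38  75 148 160  77  14  16  17  16  13  19  21  19  20  16  17  63 140
169  33  42  53  51  41  34  49 138 179 113  13  16  19  17  14  17  19  17  36 122 161 156 187
170 115  61  52  43  27  25  40  74 107  95  22  19  15  16  15  16  20  14  41 135 191 190 197
171 186 149  60  30  25  20  24  27  37  44  20  22  17  15  17  14  18  16  91 164 195 196 197
172 199 192 155  77  19  18  16  17  16  20  19  19  17  13  16  23  40  51 129 191 195 196 196
173 199 198 193 156  75  14  15  15  16  16  17  1
[... 881 characters left out ...]
  44  43  49  91 143 180 198
183   9  48 142 167  78  62  70  68  65  55  41  41  46  45  45  44  41  46  63 100 126 140 173
184  11   7  87 116  76  52  61  70  67  60  44  35  40  44  44  48  51  68 103 120 124 125 140
185  12  13  32  50  51  50  52  60  69  68  60  48  39  40  40  57  94 115 121 124 124 124 125
186  12  15  18  15  38  55  53  51  60  67  68  63  52  42  57  94 120 123 123 123 123 123 121
187   7  11  13  13  37  55  53  50  53  57  66  68  67  65  89 119 123 123 124 124 122 114  88
188  14  13  12  22  49  67  64  57  49  50  56  64  69  70  97 124 124 124 125 123 104  71  56
189   9   7  20  46  64  69  68  66  63  60  51  55  62  70  75 102 123 124 118  94  63  48  47
```

The knob moved with about 2.5 N and met its end stop at dock x≈-20 mm, where -22 mm was expected. I'll back off, retreat and check.

>>> servo_tool:
  translation:
    - [-1,0,0]
    - [-2.5,0,0]
    - [-5,0,-1]
    - [-7.5,0.5,-3]
    - [-8,3,-6]
    - [-8,6,-9]
    - [-8,9.5,-12]
    - [-8,13,-14]
    - [-8,16.5,-14]
    - [-8,20,-14]
    - [-8,20,-14]
    - [-8,20,-14]
  twist: [0,0,0,0,0,0,0,0,0,0,0,0]

```text
t: 18.5
tcp_pos: [0.4473, -0.1741, 0.1861]
ee_rot: [0.001, 0.992, -0.126, 0.001]
ft_force: [0.5, 0.8, -0.6]
width: 0.0
grip_force: 0.0
```

```bash
python3 - <<'E'
from mv import *; from h import *
shift()
S=vision.capture('scene').astype(float).mean(2); T=vision.capture('top').astype(float).mean(2); R=cv2.imread('pics/raw_top.png').astype(float).mean(2)
for nm,I,x0,y0,w,h,th in(('scene',S,238,168,22,20,35),('top',T,258,160,20,28,35)):
    m=(I[y0:y0+h,x0:x0+w]<th); ys,xs=np.nonzero(m); print(nm,'ball',xs.mean()+x0,ys.mean()+y0,m.sum())
    for r in m: print(''.join('#' if v else '.' for v in r))
# pack: dark mask agreement with predicted home outline; jar/tub/bowl change vs first picture
b=[shoe(x,y,z) for x,y,z in PACK]
for n,I in(('scene',S),('top',T)):
    q=mask(n,world(b,D[0],D[1],0,D[2]),I.shape)>.5; print(n,'dark share in home outline',(I[q]<75).mean().round(2))
E
```

```text
t 18.5 tcp [ 0.4473 -0.1741  0.1861] yaw -0.252 zax [ 0.001 -0.001 -1.   ] F [ 0.5  0.8 -0.6] w 0.0 g 0.0
scene ball 244.92 176.16 25
......................
......................
......................
......................
........##............
......#####...........
......#####...........
......#####...........
.......####...........
......................
......................
......................
......................
......................
......................
......................
......................
......................
##....................
##....................
top ball 269.7083333333333 168.5 24
....................
....................
....................
....................
....................
....................
............#.......
..........#####.....
.........######.....
.........######.....
..........#####.....
...........#........
....................
....................
....................
....................
....................
....................
....................
....................
....................
....................
....................
....................
....................
....................
....................
....................
scene dark share in home outline 0.94
top dark share in home outline 0.99
```

The ball is now at (246,174) in the scene view and (270,168) in the top view. The predicted fully-over positions are (246.2,174.3) and (269.8,168.5), and the pack is still home.

```bash
python3 -c "
from plant import job; print(job.hand_in())"
```

```text
the job is handed in; nothing more can be done
None
```

The pack is fully home against the stop and the catch held against a pull of about 9 N, the toggle is fully over to on, and the job was handed in at about 18.6 s; the hand-in returned no verdict, and I did not measure whether the bystanders moved, though the arm never came near them.

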